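Open the latched cash box on the bicycle shop counter

TASK

Open the cash box, the larger of the two grey steel boxes screwed to the counter: take hold of the steel paddle sunk in its lid, pull it up to trip the latch, and raise the lid until it stands open at least about 60 degrees. Let go and leave it standing open; leave the smaller box shut.

Things in the scene. Friction and masses are not known exactly. Their poses are not given: they have to be found in the camera images.
- cash_box: Larger grey steel box, fixed, 220 deep (x) x 280 wide (y) x 105 mm high. Origin: centre of underside; z up; front faces its -x, to the robot, turned up to 20 degrees. Lid 5 mm thick, hinged at its far edge on the line x=110, z=100 mm, along y. In the lid's top a sunken dish, 118 wide (y), 31 mm deep, x=-78 to 5; in it a steel paddle, 36 wide, 10 thick, its top 3 mm below the lid's top.
- cash_grip (a point): Grip point of that paddle: mid-width, mid-thickness, 10 mm from its free front end; lid shut: x=-50, y=0, z=97 mm in the box frame. Paddle hinge line: x=-10, z=97, along y. For fingers: 41 mm free either side, 18 in front, 18 below. Grip across its width (closing along box y); it can pivot in the fingers, gripper upright. Swings up 0.7 rad, sprung (2-5 N); latch free from about 0.5 rad.
- cash_lid (a joint): Opening angle of the cash box's lid, rad: 0 shut, grows as its front edge rises and goes away from the robot, stop at 1.75. Locked until the paddle is pulled up 0.5 rad or more. Raising it by the paddle takes about 8 to 12 N; its hinge is stiff, so it stays at the angle where it is left. The paddle springs back when let go.
- key_lid (a joint): Opening angle of the smaller box's lid, rad: 0 shut. That box is 170 deep x 170 wide x 85 mm high, of the same make with a narrower paddle (24 mm), fixed to the counter beside the cash box, to its left or right. It is to stay shut.
There are look-alikes about, which are no part of the job. Leave any red or yellow look-alike of the part that bears key_lid alone.

How it is judged:
At the end, for the whole second after the job is handed in: The cash box's lid stands open by more than 0.87 rad (50 degrees), at rest and let go, and the smaller box is shut (under 0.05 rad) (value of joint cash_lid above 0.87 rad and velocity of joint cash_lid between -0.05 and 0.05 rad/s and value of joint key_lid below 0.05 rad); the robot touches nothing.
It fails at once if the smaller box's lid is opened (value of joint key_lid above 0.1 rad).
It also fails if it takes over 38 s, if anything falls off the work surface, if the arm or the gripper's body presses on something with over 40 N, if the wrist force passes 120 N, or if a joint passes its speed limit or range.

ROBOT

A 6-joint arm with a two-finger parallel gripper is mounted at the origin on the work surface. World frame = base frame: x ahead of the robot, y to its left, z up, the work surface at z = 0. Lengths are in m, angles in rad, forces in N, time in s.
With the tool pointing down it reaches from about 0.25 to 0.775 m from the base axis. Payload 4 kg.
Tool frame: the origin (TCP) lies at the centre of the arm's flange, where the gripper is bolted on; the fingertips stand 199 mm ahead of it and the grasp point (between the pads) lies 180 mm ahead of it (robot.tcp_to_tips is the z of the fingertips in the tool frame, in m); z points along the fingers, y is the line along which they close (so a half turn about z gives the same grasp; the last joint's range is limited). The gripper opens to 94 mm and grips with 3 to 60 N. Pads are 16 mm wide; open, the fingers measure 119 mm over their backs; the gripper's body (75 mm by 177 mm) begins 78 mm behind the grasp point.
Start: joints at [1.109, 0.087, 1.371, -0, 1.684, -0.103], TCP at [0.193, 0.515, 0.405] pointing down, gripper open.
Joint ranges: [-3.1, 3.1], [-0.76, 2.03], [0.27, 2.55], [-1.08, 4.22], [0.17, 2.65], [-2.57, 2.57]. Speed limits (rad/s): [2.79, 2.79, 3.14, 3.14, 3.14, 3.14].

INTERFACE

Orientations are given as [roll, pitch, yaw] about the fixed x, y, z axes, in that order (R = Rz(yaw) Ry(pitch) Rx(roll)).
In Python, from bench import robot gives the robot as it stands.
- The arm moves only by the tool play_rows, never from a script. Its arguments are lists of equal length, an entry for each row: "translation": the shift along the tool's x, y, z scaled (see below), a list of three; "twist": the turn, a rotation vector about the tool's x, y, z scaled (see below), a list of three; "gripper": the opening, from -1 (shut) to 1 (fully open). A call has 1 to 8 rows; each row shifts and turns the commanded pose from where the row before left it, along the tool's axes as they then stand; what a row does not reach is not made up. The controller multiplies each number of a shift by 0.04 m and each number of a turn by 0.1 rad. A row lasts 1/10 s, in which the tool goes at most 50 mm and 8.59 degrees, less where a joint would pass 70% of its speed; a pose out of reach is approached as far as the arm can. A call with a number of a shift or a turn outside -1 to 1 is refused whole. A call with a gripper value outside its range is refused whole. The fingers move at their own pace and stop on an object; the grip force is fixed at half the most. Time passes only in rows, so rows that do not move let the fingers close. It gives the time, the measured TCP pose, the force, the opening and the grip force at its end, in the units of the state.
- robot.get_obs(): the state, without advancing time (a new reading comes with each control period).
- robot.snapshot(name): name is "side" or "top"; returns the picture (384x512x3 uint8, red, green, blue); there is no depth.
- robot.camera_model(name): a dict with "camera_matrix" (3x3 intrinsics, pixels), "k1" (the pictures are not rectified: a ray, as slopes to the right and down, at radius r is drawn at 1 + k1 r^2 times it, then the intrinsics apply), "rvec" (rotation vector, rad) and "tvec" (3), from world to camera coordinates, as OpenCV has them. Camera axes: x right, y down, z forward; pixel columns grow to the right and rows downward; lengths in m; the calibration is good to about 2 mm. A picture is of the moment at which its call begins. camera_model takes no time and is no camera call.
- robot.close_job(): hands the job in; it is judged then, once.
Trained networks look in the newest picture that a camera, given by its name, has taken for a name from the list of things; names that differ only in an ending like _2 or _b are one class to them, and where a whole thing is asked for, a point or a joint stands for the part that bears it (a point fixed in the world has none). Each returns a list of dicts, best first, with "score" (0 to 1); they miss things now and then, are a little off and sometimes report something else, mostly with a low value. They report only what shows in the picture. A call takes as long as a camera call. They do not tell look-alikes from the thing itself.
- robot.recognise(name, camera): "centre" ([x, y, z] in m, in world coordinates, good to about 4 mm: the middle of the surface that is visible of it).
- robot.spot_point(name, camera): "centre" ([x, y, z] in m, in world coordinates, good to about 4 mm: a listed point, or the origin of a listed thing).
The state is a dict: "time": time; "joint_positions": joint angles; "qvel": joint speeds; "joint_torque": joint torques, N m; "tool_pos": TCP position; "ee_rot": TCP orientation; "wrist_force": force on the tool from outside, world axes, zero at the start; "wrist_torque": the same for the moment, N m; "width": finger opening in m; "finger_force": force on a finger pad.
Only numpy, scipy, OpenCV 4.12 (cv2) and the standard library are available. Lean on these libraries where they do the work, as an engineer would, in place of code of your own. Each camera call takes 0.05 s, during which the arm holds its last target. There are 200 camera calls.

## Working session

There is one attempt and no reset: what is moved stays moved. The work goes in short steps, Python scripts to look and compute and a tool call to move; the robot and the scene stay as the last step left them, time stands still between calls to the robot, and variables do not carry over. Pictures are saved under pics/ and viewed, at most 10 in all, crops included, and the job is handed in when it is done.

Besides the shell and the picture viewer there is one more tool, called in YAML: its name, and indented under it one key for each argument. play_rows: Moves the arm, as the interface text tells. Its arguments: {"type":"object","properties":{"translation":{"type":"array","items":{"type":"array","items":{"type":"number","minimum":-1,"maximum":1}}},"twist":{"type":"array","items":{"type":"array","items":{"type":"number","minimum":-1,"maximum":1}}},"gripper":{"type":"array","items":{"type":"number"}}},"required":["translation","twist","gripper"]}

```bash
mkdir -p pics
python3 - <<'E'
from bench import robot
import cv2
for c in("top","side"):
    im=robot.snapshot(c); cv2.imwrite(f"pics/{c}0.png",im[:,:,::-1])
    for n in("cash_box","cash_grip","key_lid"):
        f=robot.spot_point if n!="key_lid" else robot.recognise
        print(c,n,[(round(d["score"],2),[round(v,3) for v in d["centre"]]) for d in f(n,c)])
    print(c,"rec cash_grip",[(round(d["score"],2),[round(v,3) for v in d["centre"]]) for d in robot.recognise("cash_grip",c)])
o=robot.get_obs();print(o["time"],o["tool_pos"],o["ee_rot"],o["width"])
E
```

```text
top cash_box [(0.82, [0.539, -0.167, -0.004])]
top cash_grip [(0.61, [0.494, -0.159, 0.094])]
top key_lid [(0.63, [0.226, -0.268, 0.084]), (0.56, [0.527, 0.151, 0.088]), (0.56, [0.503, 0.418, 0.086])]
top rec cash_grip [(0.82, [0.516, -0.161, 0.1])]
side cash_box [(0.88, [0.541, -0.166, -0.005])]
side cash_grip [(0.56, [0.497, -0.158, 0.102])]
side key_lid [(0.92, [0.501, 0.421, 0.089]), (0.92, [0.225, -0.267, 0.084]), (0.61, [0.529, 0.15, 0.088])]
side rec cash_grip [(0.63, [0.516, -0.167, 0.103])]
0.5 [0.19310715 0.51498019 0.4046547 ] [-3.14158532e+00 -2.62631407e-05  2.78283579e+00] 0.09402407936369712
```

View pics/top0.png

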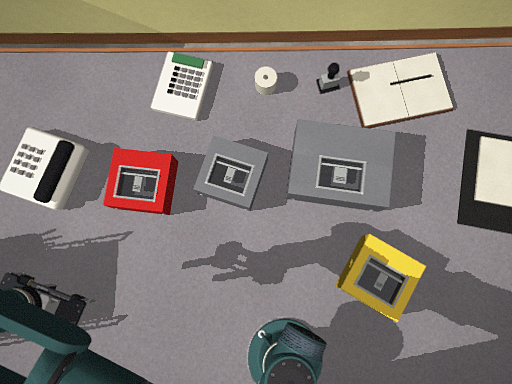

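View pics/side0.png

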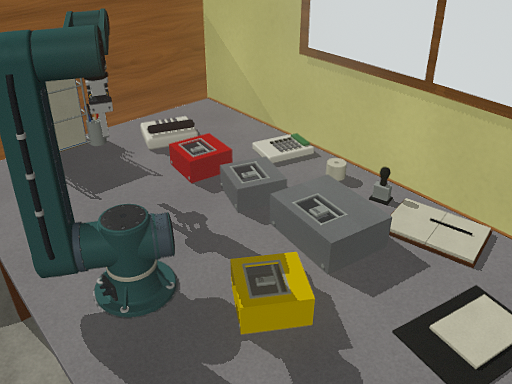

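The top picture shows the cash box at about (340,165) with its dish at (341,175). The smaller grey box is at (231,173), and the red and yellow look-alikes are at (140,182) and (382,278). Next I fit the cash box pose (x, y, yaw) to the image edges in both cameras.

```bash
cat > fit.py <<'E'
import numpy as np,cv2
from bench import robot
def proj(P,m):
    R=cv2.Rodrigues(np.array(m["rvec"],float))[0]; c=np.asarray(P)@R.T+np.ravel(m["tvec"])
    s=c[:,:2]/c[:,2:]; s=s*(1+m["k1"]*(s**2).sum(1,keepdims=True))
    K=np.array(m["camera_matrix"]); return s@K[:2,:2].T+K[:2,2]
def rect(x0,x1,y0,y1,z,n=60):
    c=np.array([[x0,y0,z],[x1,y0,z],[x1,y1,z],[x0,y1,z],[x0,y0,z]]); t=np.linspace(0,1,n)[:,None]
    return np.vstack([a+(b-a)*t for a,b in zip(c[:-1],c[1:])])
def world(P,p):
    x,y,a=p; R=np.array([[np.cos(a),-np.sin(a),0],[np.sin(a),np.cos(a),0],[0,0,1]]); return P@R.T+[x,y,0]
E
python3 - <<'E'
from fit import *
from scipy.optimize import minimize
from scipy.ndimage import map_coordinates
M=np.vstack([rect(-.11,.11,-.14,.14,.105),rect(-.078,.005,-.059,.059,.105)])
G={};S={}
for c in("top","side"):
    im=cv2.imread(f"pics/{c}0.png"); g=cv2.cvtColor(im,6).astype(float)
    mod=robot.camera_model(c); S[c]=mod
    for s in(3,1.2):
        b=cv2.GaussianBlur(g,(0,0),s); G[c,s]=np.hypot(cv2.Sobel(b,6,1,0),cv2.Sobel(b,6,0,1))
        G[c,s]=np.minimum(G[c,s],np.percentile(G[c,s],95)); G[c,s]/=G[c,s].max()
def cost(p,s,cs):
    return -sum(map_coordinates(G[c,s],proj(world(M,p),S[c]).T[::-1],order=1).mean() for c in cs)
for cs in(("top","side"),("top",),("side",)):
    best=min((minimize(cost,[.54,-.167,a],args=(3,cs),method="Nelder-Mead",options=dict(initial_simplex=[[.54,-.167,a],[.55,-.167,a],[.54,-.157,a],[.54,-.167,a+.08]])) for a in np.linspace(-.35,.35,15)),key=lambda r:r.fun)
    p=best.x; r=minimize(cost,p,args=(1.2,cs),method="Nelder-Mead",options=dict(initial_simplex=[p,p+[.004,0,0],p+[0,.004,0],p+[0,0,.03]])); print(cs,best.x,r.x,r.fun)
    if len(cs)==2: P=r.x
print("grip",world(np.array([[-.05,0,.097],[-.01,0,.097]]),P))
out=[]
for c,(u,v,w,h) in(("top",(275,105,133,120)),("side",(262,165,140,110))):
    im=cv2.imread(f"pics/{c}0.png"); k=3
    im=cv2.resize(im[v:v+h,u:u+w],None,fx=k,fy=k,interpolation=2)
    Q=np.vstack([M,rect(-.06,-.01,-.018,.018,.102)])
    for q in(proj(world(Q,P),S[c])-[u,v])*k+1: cv2.circle(im,tuple(int(t) for t in q),0,(0,0,255),-1)
    out.append(cv2.resize(im,(399,340)))
cv2.imwrite("pics/fit.png",np.hstack(out))
E
```

```text
('top', 'side') [ 0.54361227 -0.16720341 -0.13904414] [ 0.54126881 -0.16769159 -0.15087787] -1.3952399251929393
('top',) [ 0.54355378 -0.16598172 -0.13706438] [ 0.54196001 -0.16675531 -0.15195667] -0.7417342746528272
('side',) [ 0.54395841 -0.16977797 -0.13564034] [ 0.54045184 -0.16926061 -0.14956408] -0.680194927212753
grip [[ 0.49183683 -0.16017629  0.097     ]
 [ 0.53138241 -0.16618853  0.097     ]]
```

View pics/fit.png

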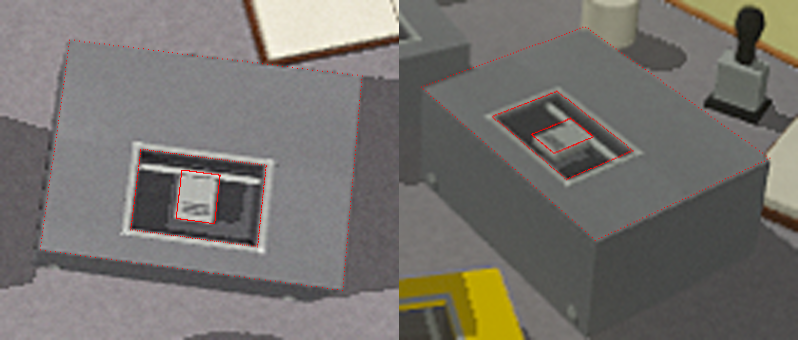

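The fit is tight in both views: yaw is -0.151 and the grip is at (0.492, -0.160, 0.097). I'll turn the tool so its x axis is box -x and its y axis is box +y, with a 60 mm finger opening, then move above the paddle.

play_rows:
  translation:
    - [0,0,0]
    - [0,0,0]
    - [0,0,0]
    - [-0.62,-0.97,0]
    - [-0.62,-0.97,0]
    - [-0.62,-0.97,0]
    - [-0.62,-0.97,0]
    - [-0.62,-0.97,0]
  twist:
    - [0,0,-0.7]
    - [0,0,-0.7]
    - [0,0,-0.68]
    - [0,0,0]
    - [0,0,0]
    - [0,0,0]
    - [0,0,0]
    - [0,0,0]
  gripper: [0.28,0.28,0.28,0.28,0.28,0.28,0.28,0.28]

```text
time: 1.3
tool_pos: [0.2868, 0.3029, 0.4049]
ee_rot: [3.141, 0.001, 2.992]
wrist_force: [1.6, 0.4, -0.4]
width: 0.0602
finger_force: 0.0
```

play_rows:
  translation:
    - [-0.62,-0.97,0]
    - [-0.62,-0.97,0]
    - [-0.62,-0.97,0]
    - [-0.62,-0.97,0]
    - [-0.62,-0.97,0]
    - [-0.62,-0.97,0]
    - [-0.62,-0.97,0]
    - [-0.62,-0.97,0]
  twist:
    - [0,0,0]
    - [0,0,0]
    - [0,0,0]
    - [0,0,0]
    - [0,0,0]
    - [0,0,0]
    - [0,0,0]
    - [0,0,0]
  gripper: [0.28,0.28,0.28,0.28,0.28,0.28,0.28,0.28]

```text
time: 2.1
tool_pos: [0.4363, -0.0341, 0.4051]
ee_rot: [3.141, 0.001, 2.99]
wrist_force: [1.1, 0.0, -0.6]
width: 0.06
finger_force: 0.0
```

play_rows:
  translation:
    - [-0.62,-0.97,0]
    - [-0.62,-0.97,0]
    - [-0.62,-0.97,0]
    - [0,0,0.4]
    - [0,0,0.4]
    - [0,0,0.4]
    - [0,0,0]
    - [0,0,0]
  twist:
    - [0,0,0]
    - [0,0,0]
    - [0,0,0]
    - [0,0,0]
    - [0,0,0]
    - [0,0,0]
    - [0,0,0]
    - [0,0,0]
  gripper: [0.28,0.28,0.28,0.28,0.28,0.28,0.28,0.28]

```text
time: 2.9
tool_pos: [0.4922, -0.1584, 0.3568]
ee_rot: [3.141, -0.0, 2.991]
wrist_force: [0.1, 0.1, 0.4]
width: 0.06
finger_force: 0.0
```

```bash
cat > err.py <<'E'
import numpy as np
from scipy.spatial.transform import Rotation as R
from bench import robot
from fit import world
P=(.5413,-.1677,-.151)
def err(bx,bz):
    o=robot.get_obs(); r=R.from_euler("xyz",o["ee_rot"]); T=world(np.array([[bx,0,bz]]),P)[0]+[0,0,.18]
    t=R.from_euler("xyz",[np.pi,0,np.pi+P[2]])
    print("t",round(o["time"],2),"shift",(r.inv().apply(T-o["tool_pos"])/.04).round(3),"twist",((r.inv()*t).as_rotvec()/.1).round(3),"w",round(o["width"],4),"F",np.round(o["wrist_force"],1),round(float(np.max(o["finger_force"])),1),"q",np.round(o["joint_positions"],2))
    b=world(np.array([o["tool_pos"]])-[P[0],P[1],0],(0,0,-P[2]))[0]-[0,0,.18]; print("box-frame grasp mm",(b*1e3).round(1))
E
python3 -c "
from err import *; err(-.05,.098)"
```

```text
t 2.9 shift [ 0.    -0.046  1.971] twist [ 0.001 -0.002  0.002] w 0.06 F [0.1 0.1 0.4] 0.0 q [-0.42  0.03  1.53  0.    1.59 -1.84]
box-frame grasp mm [-50.    1.8 176.8]
```

play_rows:
  translation:
    - [0,-0.045,0.4]
    - [0,0,0.4]
    - [0,0,0.4]
    - [0,0,0.4]
    - [0,0,0.25]
    - [0,0,0.1]
    - [0,0,0]
    - [0,0,0]
  twist:
    - [0,0,0]
    - [0,0,0]
    - [0,0,0]
    - [0,0,0]
    - [0,0,0]
    - [0,0,0]
    - [0,0,0]
    - [0,0,0]
  gripper: [0.28,0.28,0.28,0.28,0.28,0.28,0.28,0.28]

```text
time: 3.7
tool_pos: [0.4922, -0.1603, 0.2797]
ee_rot: [-3.141, 0.002, 2.991]
wrist_force: [-0.1, -0.9, 0.4]
width: 0.0603
finger_force: 0.0
```

```bash
python3 -c "
from err import *; err(-.05,.098)
import cv2
im=robot.snapshot('side')[150:260,260:400,::-1]; cv2.imwrite('pics/down.png',cv2.resize(im,None,fx=4,fy=4,interpolation=2))"
```

```text
t 3.7 shift [0.01  0.    0.043] twist [-0.004  0.018  0.003] w 0.0603 F [-0.1 -0.9  0.4] 0.0 q [-0.42  0.07  1.64  0.    1.43 -1.84]
box-frame grasp mm [-49.6  -0.   99.7]
```

View pics/down.png

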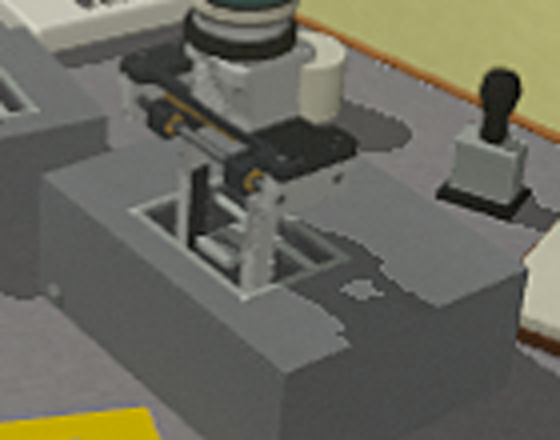

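The fingers stand in the dish on either side of the paddle (crop pixels 195,215 and 258,245) with no contact. I'll go down 1.5 mm and close.

play_rows:
  translation:
    - [0,0,0.04]
    - [0,0,0]
    - [0,0,0]
    - [0,0,0]
    - [0,0,0]
    - [0,0,0]
    - [0,0,0]
    - [0,0,0]
  twist:
    - [0,0,0]
    - [0,0,0]
    - [0,0,0]
    - [0,0,0]
    - [0,0,0]
    - [0,0,0]
    - [0,0,0]
    - [0,0,0]
  gripper: [0,-0.6,-1,-1,-1,-1,-1,-1]

```text
time: 4.55
tool_pos: [0.492, -0.1596, 0.2771]
ee_rot: [3.14, -0.0, 2.991]
wrist_force: [-0.2, 5.4, 1.3]
width: 0.0359
finger_force: 30.0
```

```bash
python3 -c "
from err import *; err(-.05,.097)
g=[]
for f in np.linspace(0,.65,7): g.append((-10-40*np.cos(f),97+40*np.sin(f)))
b=np.array(g[-1])-[110,100]
for th in np.linspace(.1,1.25,17)[0:]: 
    c,s=np.cos(th),np.sin(th); g.append((110+c*b[0]+s*b[1],100-s*b[0]+c*b[1]))
g=np.array(g); d=np.diff(g,axis=0)/40; print(g[-1]); print((d*[-1,-1]).round(2).tolist())"
```

```text
t 4.55 shift [ 0.001 -0.014  0.003] twist [ 0.017 -0.     0.005] w 0.0359 F [-0.2  5.4  1.3] 30.0 q [-0.42  0.08  1.64  0.    1.43 -1.84]
box-frame grasp mm [-50.    0.6  97.1]
[ 82.24594533 250.78419074]
[[-0.01, -0.11], [-0.02, -0.11], [-0.03, -0.1], [-0.04, -0.1], [-0.05, -0.1], [-0.06, -0.09], [-0.07, -0.38], [-0.07, -0.27], [-0.09, -0.26], [-0.11, -0.25], [-0.13, -0.24], [-0.15, -0.23], [-0.16, -0.22], [-0.18, -0.21], [-0.19, -0.2], [-0.21, -0.18], [-0.22, -0.17], [-0.23, -0.15], [-0.24, -0.13], [-0.25, -0.12], [-0.26, -0.1], [-0.26, -0.08], [-0.27, -0.06]]
```

Held at 36 mm. Now pull the paddle up along its arc and start the lid.

play_rows:
  translation:
    - [-0.01,0.015,-0.11]
    - [-0.02,0,-0.11]
    - [-0.03,0,-0.1]
    - [-0.04,0,-0.1]
    - [-0.05,0,-0.1]
    - [-0.06,0,-0.09]
    - [0,0,0]
    - [0,0,0]
  twist:
    - [0,0,0]
    - [0,0,0]
    - [0,0,0]
    - [0,0,0]
    - [0,0,0]
    - [0,0,0]
    - [0,0,0]
    - [0,0,0]
  gripper: [-1,-1,-1,-1,-1,-1,-1,-1]

```text
time: 5.35
tool_pos: [0.4997, -0.1606, 0.3011]
ee_rot: [3.141, -0.004, 2.991]
wrist_force: [-4.4, 4.9, -8.8]
width: 0.0355
finger_force: 30.0
```

```bash
python3 -c "
from err import *; err(-.0418,.1212)"
```

```text
t 5.35 shift [-0.009 -0.02  -0.003] twist [ 0.008 -0.037  0.003] w 0.0355 F [-4.4  4.9 -8.8] 30.0 q [-0.42  0.08  1.59 -0.    1.48 -1.84]
box-frame grasp mm [-42.2   0.8 121.1]
```

Forces are moderate, so I follow the lid arc for about half of the opening.

play_rows:
  translation:
    - [-0.035,0,-0.19]
    - [-0.035,0,-0.19]
    - [-0.07,0,-0.27]
    - [-0.09,0,-0.26]
    - [-0.11,0,-0.25]
    - [-0.13,0,-0.24]
    - [-0.15,0,-0.23]
    - [0,0,0]
  twist:
    - [0,0,0]
    - [0,0,0]
    - [0,0,0]
    - [0,0,0]
    - [0,0,0]
    - [0,0,0]
    - [0,0,0]
    - [0,0,0]
  gripper: [-1,-1,-1,-1,-1,-1,-1,-1]

```text
time: 6.15
tool_pos: [0.5249, -0.1643, 0.3693]
ee_rot: [3.141, -0.0, 2.991]
wrist_force: [-5.1, 5.2, -6.9]
width: 0.0356
finger_force: 30.0
```

```bash
python3 -c "
from err import *; err(-.0418,.1212)
import cv2
im=robot.snapshot('side')[110:270,250:430,::-1]; cv2.imwrite('pics/mid.png',cv2.resize(im,None,fx=3,fy=3,interpolation=2))"
```

```text
t 6.15 shift [ 0.626 -0.022  1.703] twist [ 0.003 -0.004  0.005] w 0.0356 F [-5.1  5.2 -6.9] 30.0 q [-0.41  0.1   1.43  0.    1.62 -1.83]
box-frame grasp mm [-16.7   0.9 189.3]
```

View pics/mid.png

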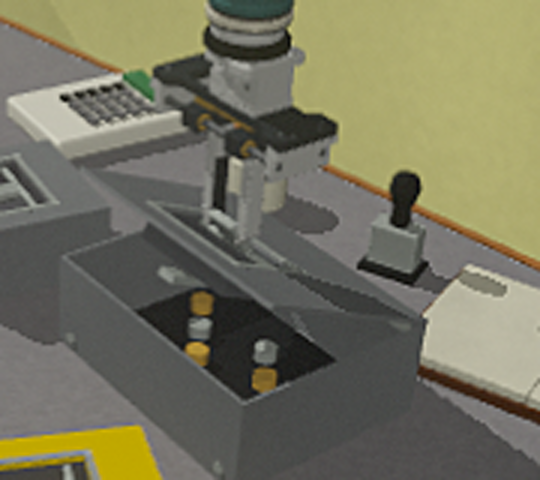

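The lid is rising with the paddle held (crop pixels 230,230), at about 0.5 rad. I keep following the arc.

play_rows:
  translation:
    - [-0.16,0,-0.22]
    - [-0.18,0,-0.21]
    - [-0.19,0,-0.2]
    - [-0.21,0,-0.18]
    - [-0.22,0,-0.17]
    - [-0.23,0,-0.15]
    - [-0.24,0,-0.13]
    - [0,0,0]
  twist:
    - [0,0,0]
    - [0,0,0]
    - [0,0,0]
    - [0,0,0]
    - [0,0,0]
    - [0,0,0]
    - [0,0,0]
    - [0,0,0]
  gripper: [-1,-1,-1,-1,-1,-1,-1,-1]

```text
time: 7.0
tool_pos: [0.5817, -0.1729, 0.4205]
ee_rot: [-3.141, 0.002, 2.991]
wrist_force: [-4.3, 5.1, -7.8]
width: 0.0311
finger_force: 33.7
```

```bash
python3 -c "
from err import *; err(.05,.25)
o=robot.get_obs();
import cv2
im=robot.snapshot('side')[90:250,260:440,::-1]; cv2.imwrite('pics/up.png',cv2.resize(im,None,fx=3,fy=3,interpolation=2))"
```

```text
t 7.0 shift [-0.232 -0.023 -0.236] twist [-0.003  0.023  0.005] w 0.0311 F [-4.3  5.1 -7.8] 33.7 q [-0.38  0.21  1.2   0.    1.73 -1.8 ]
box-frame grasp mm [ 40.7   0.9 240.5]
```

View pics/up.png

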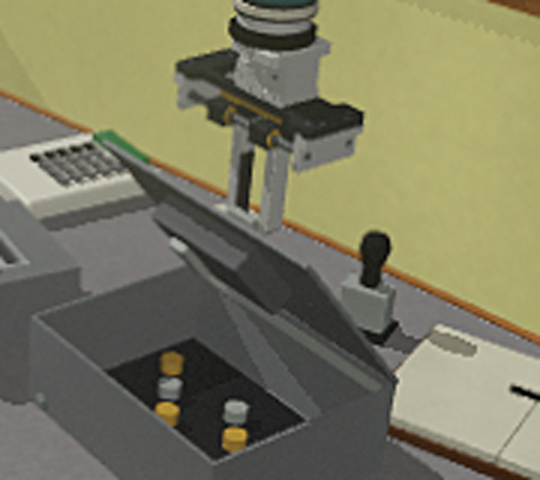

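The opening reads 31 mm, so the fingers may be slipping off the paddle. I measure the lid angle from the picture.

Run:
```python
from err import *; from fit import *
import cv2
o=robot.get_obs(); print(o["width"],o["finger_force"],o["wrist_force"])
im=robot.snapshot("side")[:,:,::-1].copy(); m=robot.camera_model("side")
u,v=240,70; k=4
big=cv2.resize(im[v:v+145,u:u+200],None,fx=k,fy=k,interpolation=2)
for th,col in((.5,(255,255,0)),(.7,(0,255,0)),(.85,(0,0,255)),(1.0,(255,0,0))):
    Q=np.vstack([rect(-.11,.11,-.14,.14,.105),rect(-.078,.005,-.059,.059,.105)])-[.11,0,.1]
    c,s=np.cos(th),np.sin(th); Q=np.c_[c*Q[:,0]+s*Q[:,2],Q[:,1],-s*Q[:,0]+c*Q[:,2]]+[.11,0,.1]
    for q in (proj(world(Q,P),m)-[u,v])*k: cv2.circle(big,tuple(int(t) for t in q),0,col,-1)
cv2.imwrite("pics/ang.png",big)
```

```text
0.031239710641328036 32.43311440213574 [-3.1703346   4.76394189 -7.5218216 ]
```

View pics/ang.png

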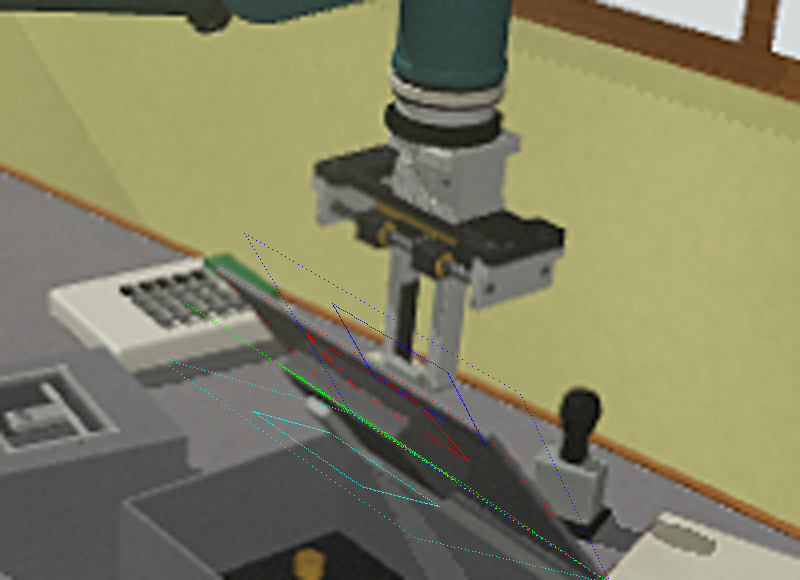

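In the picture the lid stands at about 0.85 rad (the red outline fits). The fingertips (crop 415,375) are sliding off the paddle, which is now nearly vertical. So I'll let go, rise, come round in front of the lid, and push its front edge the rest of the way with closed fingers.

play_rows:
  translation:
    - [0,0,0]
    - [0,0,0]
    - [0,0,0]
    - [0,0,-0.3]
    - [0,0,-0.5]
    - [0,0,-0.5]
    - [0,0,-0.5]
    - [0,0,-0.5]
  twist:
    - [0,0,0]
    - [0,0,0]
    - [0,0,0]
    - [0,0,0]
    - [0,0,0]
    - [0,0,0]
    - [0,0,0]
    - [0,0,0]
  gripper: [0,0.2,0.2,0.2,0.2,0.2,0.2,0.2]

```text
time: 7.9
tool_pos: [0.581, -0.1733, 0.512]
ee_rot: [-3.14, 0.003, 2.99]
wrist_force: [-0.7, 1.7, 0.3]
width: 0.0562
finger_force: 0.0
```

play_rows:
  translation:
    - [0.5,-0.2,0]
    - [0.5,-0.2,0]
    - [0.5,-0.2,0]
    - [0.5,-0.2,0]
    - [0.5,-0.2,0]
    - [0.5,-0.25,0]
    - [0,0,0]
    - [0,0,0]
  twist:
    - [0,0,0]
    - [0,0,0]
    - [0,0,0]
    - [0,0,0]
    - [0,0,0]
    - [0,0,0]
    - [0,0,0]
    - [0,0,0]
  gripper: [-1,-1,-1,-1,-1,-1,-1,-1]

```text
time: 8.7
tool_pos: [0.455, -0.2046, 0.5108]
ee_rot: [-3.141, 0.003, 2.99]
wrist_force: [-0.1, 0.3, 0.0]
width: 0.0006
finger_force: 0.0
```

Run:
```python
from err import *; from fit import *
import cv2
err(-.075,.254)
im=robot.snapshot("side")[:,:,::-1].copy(); m=robot.camera_model("side")
u,v=240,70; k=4
big=cv2.resize(im[v:v+145,u:u+200],None,fx=k,fy=k,interpolation=2)
for th,col in((.75,(0,255,0)),(.85,(0,0,255)),(.95,(255,0,0))):
    Q=np.vstack([rect(-.11,.11,-.14,.14,.105)])-[.11,0,.1]
    c,s=np.cos(th),np.sin(th); Q=np.c_[c*Q[:,0]+s*Q[:,2],Q[:,1],-s*Q[:,0]+c*Q[:,2]]+[.11,0,.1]
    for q in (proj(world(Q,P),m)-[u,v])*k: cv2.circle(big,tuple(int(t) for t in q),0,col,-1)
cv2.imwrite("pics/ang2.png",big)
```

```text
t 8.7 shift [-0.112  1.24   1.918] twist [-0.011  0.034 -0.006] w 0.0006 F [-0.1  0.3  0. ] 0.0 q [-0.54 -0.02  1.28  0.    1.89 -1.96]
box-frame grasp mm [-79.8 -49.5 330.8]
```

View pics/ang2.png

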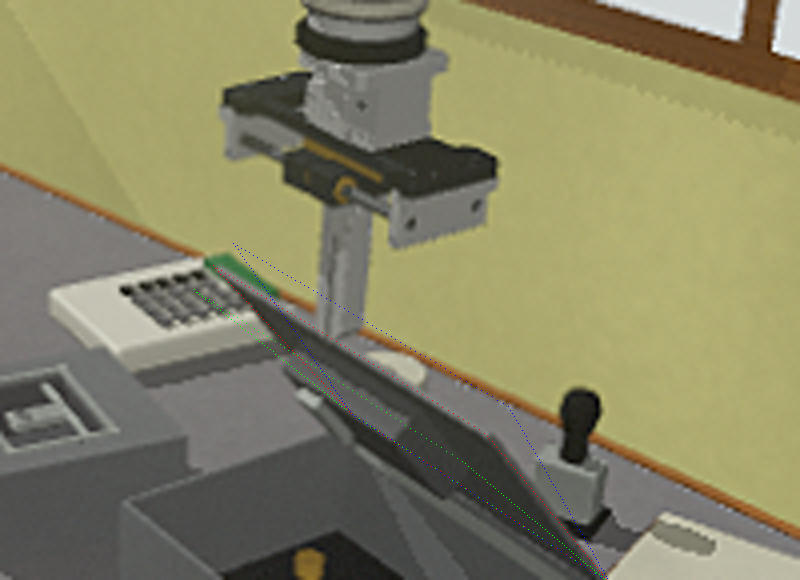

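The lid stays at about 0.85 rad, and the closed fingers are clear in front of it (crop 340,330). Now I go down and push.

play_rows:
  translation:
    - [0,0,0.4]
    - [0,0,0.5]
    - [0,0,0.5]
    - [0,0,0.4]
    - [0,0,0.1]
    - [-0.25,0,0]
    - [-0.25,0,0]
    - [-0.2,0,0]
  twist:
    - [0,0,0]
    - [0,0,0]
    - [0,0,0]
    - [0,0,0]
    - [0,0,0]
    - [0,0,0]
    - [0,0,0]
    - [0,0,0]
  gripper: [-1,-1,-1,-1,-1,-1,-1,-1]

```text
time: 9.55
tool_pos: [0.4843, -0.209, 0.4342]
ee_rot: [-3.141, 0.002, 2.991]
wrist_force: [0.5, 0.2, -0.5]
width: 0.0006
finger_force: 0.0
```

play_rows:
  translation:
    - [-0.2,0,-0.05]
    - [-0.2,0,-0.12]
    - [-0.2,0,-0.12]
    - [-0.2,0,-0.12]
    - [-0.2,0,-0.12]
    - [-0.2,0,-0.12]
    - [0,0,0]
    - [0,0,0]
  twist:
    - [0,0,0]
    - [0,0,0]
    - [0,0,0]
    - [0,0,0]
    - [0,0,0]
    - [0,0,0]
    - [0,0,0]
    - [0,0,0]
  gripper: [-1,-1,-1,-1,-1,-1,-1,-1]

```text
time: 10.35
tool_pos: [0.5299, -0.2159, 0.4607]
ee_rot: [-3.141, -0.002, 2.99]
wrist_force: [-5.0, 1.4, 3.9]
width: 0.0
finger_force: 2.9
```

```bash
python3 -c "
from err import *; err(.02,.295)"
```

```text
t 10.35 shift [-0.599  1.234 -0.36 ] twist [-0.003 -0.021 -0.002] w 0.0 F [-5.   1.4  3.9] 2.9 q [-0.49  0.13  1.21 -0.    1.8  -1.91]
box-frame grasp mm [ -4.  -49.4 280.7]
```

play_rows:
  translation:
    - [-0.2,0,-0.08]
    - [-0.2,0,-0.08]
    - [-0.2,0,-0.08]
    - [-0.2,0,-0.08]
    - [-0.2,0,-0.05]
    - [0,0,0]
    - [0,0,0]
    - [0.2,0,0]
  twist:
    - [0,0,0]
    - [0,0,0]
    - [0,0,0]
    - [0,0,0]
    - [0,0,0]
    - [0,0,0]
    - [0,0,0]
    - [0,0,0]
  gripper: [-1,-1,-1,-1,-1,-1,-1,-1]

```text
time: 11.15
tool_pos: [0.5626, -0.2208, 0.4759]
ee_rot: [-3.141, 0.004, 2.991]
wrist_force: [-0.0, 0.0, -0.4]
width: 0.0005
finger_force: 0.0
```

play_rows:
  translation:
    - [0.4,0,0]
    - [0.5,0,0]
    - [0.5,0,0]
    - [0.5,0,-0.2]
    - [0.3,0,-0.2]
    - [0,0,0]
    - [0,0,0]
    - [0,0,0]
  twist:
    - [0,0,0]
    - [0,0,0]
    - [0,0,0]
    - [0,0,0]
    - [0,0,0]
    - [0,0,0]
    - [0,0,0]
    - [0,0,0]
  gripper: [-1,-1,-1,-1,-1,-1,-1,-1]

```text
time: 11.95
tool_pos: [0.4756, -0.2077, 0.4893]
ee_rot: [3.141, -0.0, 2.991]
wrist_force: [0.2, -0.3, -0.5]
width: 0.0004
finger_force: 0.0
```

Run:
```python
from err import *; from fit import *
import cv2
err(-.075,.254)
im=robot.snapshot("side")[:,:,::-1].copy(); m=robot.camera_model("side")
u,v=180,70; k=3
for th,col in((.87,(0,255,0)),(1.05,(255,255,0)),(1.2,(0,0,255))):
    Q=np.vstack([rect(-.11,.11,-.14,.14,.105)])-[.11,0,.1]
    c,s=np.cos(th),np.sin(th); Q=np.c_[c*Q[:,0]+s*Q[:,2],Q[:,1],-s*Q[:,0]+c*Q[:,2]]+[.11,0,.1]
    if th==.87: big=cv2.resize(im[v:v+190,u:u+260],None,fx=k,fy=k,interpolation=2)
    for q in (proj(world(Q,P),m)-[u,v])*k: cv2.circle(big,tuple(int(t) for t in q),0,col,-1)
cv2.imwrite("pics/end.png",big)
```

```text
t 11.95 shift [0.401 1.236 1.383] twist [ 0.005 -0.004  0.004] w 0.0004 F [ 0.2 -0.3 -0.5] 0.0 q [-0.52  0.02  1.28  0.    1.85 -1.94]
box-frame grasp mm [-58.9 -49.5 309.3]
```

View pics/end.png

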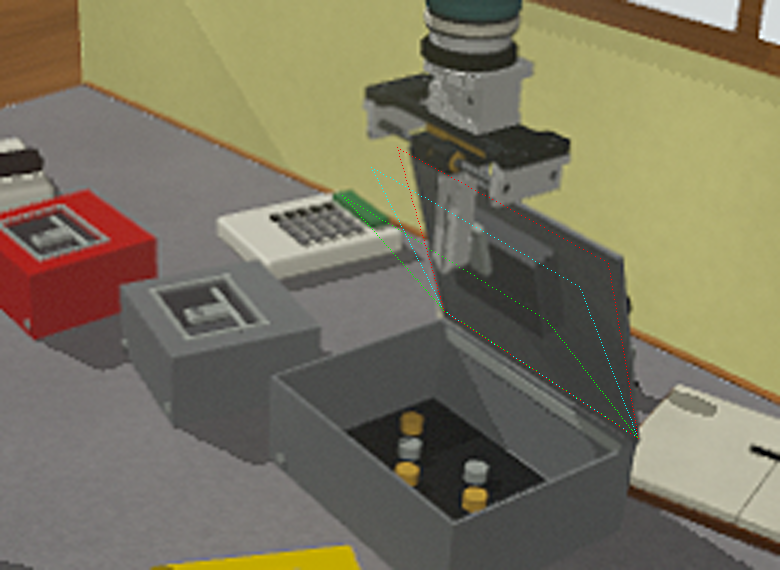

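The lid stands at about 1.2 rad (right front corner at 622,258), the smaller box is shut (225,310), and the gripper is clear of everything.

```bash
python3 -c "
from bench import robot; print(robot.close_job())"
```

```text
the job is handed in; nothing more can be done
None
```

The cash box lid was left standing open at about 1.2 rad (roughly 69 degrees) and let go, with the smaller box shut and the gripper clear. The paddle slipped out at about 0.85 rad, so I pushed the lid the rest of the way with closed fingers; the job is handed in, but no verdict was returned.

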